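Clamp an oak block in the drilling jig and hold the sprung handle down

ROBOT

A 6-joint arm with a two-finger parallel gripper is mounted at the origin on the work surface; the furniture and walls round the work are solid. World frame = base frame: x ahead of the robot, y to its left, z up, the work surface at z = 0. Lengths are in m, angles in rad, forces in N, time in s.
With the tool pointing down it reaches from about 0.4 to 0.825 m from the base axis. Payload 7 kg.
Tool frame: the origin (TCP) lies at the very end of the fingers, on their centre line; the grasp point (between the pads) lies 19 mm behind it; z points along the fingers, y is the line along which they close (so a half turn about z gives the same grasp; the last joint's range is limited). The gripper opens to 85 mm and grips with 20 to 120 N. Pads are 22 mm wide; open, the fingers measure 114 mm over their backs; the gripper's body (76 mm by 85 mm) begins 54 mm behind the grasp point. The pads swing forward as they close: fully open they stand 13 mm farther back than shut.
Start: joints at [1.587, 0.359, 0.012, 0, -1.224, -0.288], TCP at [0.181, 0.65, 0.231] pointing down, gripper open.
Joint ranges: [-3.07, 3.07], [-1.43, 2.12], [-1.02, 1.25], [-3.03, 1.67], [-3.05, -0], [-3.03, 3.03]. Speed limits (rad/s): [2.39, 2.39, 3.01, 3.14, 3.14, 3.14].

INTERFACE

Orientations are given as [roll, pitch, yaw] about the fixed x, y, z axes, in that order (R = Rz(yaw) Ry(pitch) Rx(roll)).
In Python, from rig import read_state, snapshot, camera_model, close_job, spot_in, regions_of, mark_of gives the robot as it stands. The module is installed in compiled form; this text tells all that it offers.
- The arm moves only by the tool step_arm, never from a script. Its argument "deltas" is a list of rows, each a list of 7 numbers: the shift along the tool's x, y, z in mm, then the turn, a rotation vector about the tool's x, y, z in degrees, then the opening, from 0 (shut) to 1 (fully open). A call has 1 to 12 rows; each row is the pose to reach, as a shift and turn from the pose commanded when the call began, along the tool's axes at that moment; what a row does not reach only later rows make up. A row lasts 1/12 s, in which the tool goes at most 41.7 mm and 7.16 degrees, less where a joint would pass 70% of its speed; a pose out of reach is approached as far as the arm can. A call with a gripper value outside its range is refused whole. The fingers move at their own pace and stop on an object; "force" is the grip in N (left out, the last holds). Time passes only in rows, so rows that repeat a pose let the fingers close. It gives the time, the measured TCP pose, the force, the opening and the grip force at its end, in the units of the state.
- read_state(): the state, without advancing time (a new reading comes with each control period).
- snapshot(name): name is "scene" or "top"; returns (picture, depth): 400x640x3 uint8, blue, green, red; 400x640 float32, m along the optical axis (not along the pixel's ray), 0 where there is no reading.
- camera_model(name): a dict with "K" (3x3 intrinsics, pixels), "extrinsics" (4x4, takes a point from camera to world coordinates). Camera axes: x right, y down, z forward; pixel columns grow to the right and rows downward; lengths in m; the calibration is good to about 2 mm. A picture is of the moment at which its call begins. camera_model takes no time and is no camera call.
- close_job(): hands the job in; it is judged then, once.
Trained networks look in the newest picture that a camera, given by its name, has taken for a name from the list of things; names that differ only in an ending like _2 or _b are one class to them, and where a whole thing is asked for, a point or a joint stands for the part that bears it (a point fixed in the world has none). Each returns a list of dicts, best first, with "conf" (0 to 1); they miss things now and then, are a little off and sometimes report something else, mostly with a low value. They report only what shows in the picture. A call takes as long as a camera call. They do not tell look-alikes from the thing itself.
- spot_in(label, camera): "position" ([x, y, z] in m, in world coordinates, good to about 4 mm: the middle of the surface that is visible of it).
- regions_of(label, camera): "mask" (400x640 bool, what is visible of it).
- mark_of(label, camera): "position" ([x, y, z] in m, in world coordinates, good to about 4 mm: a listed point, or the origin of a listed thing).
The state is a dict: "time": time; "joint_positions": joint angles; "qvel": joint speeds; "tau": joint torques, N m; "tcp_pos": TCP position; "tool_rot": TCP orientation; "contact_force": force on the tool from outside, world axes, zero at the start; "ft_torque": the same for the moment, N m; "gripper_width": opening from 0.0 (shut) to 1.0 (fully open); "gripper_force": force on a finger pad.
Only numpy, scipy, OpenCV 4.12 (cv2) and the standard library are available. Lean on these libraries where they do the work, as an engineer would, in place of code of your own. Each camera call takes 0.05 s, during which the arm holds its last target. There are 200 camera calls.

TASK

Take the oak block out of the blue bin, leaving the dowels in it, and lay it lengthwise in the drilling jig, midway along the fence, with one end towards the aluminium fence and the other towards the black rubber roller; set it down and let go, do not drop it. Then press the red handle down from above, without touching the block, until the nib at its end stands level with the green band on the white post, so that the roller clamps the block square against the fence. The handle is sprung and must not be let go: finish while still holding it down in the green band.

Things in the scene. Friction and masses are not known exactly. Their poses are not given: they have to be found in the camera images.
- oak_block: loose oak block, 46 (x) x 88 (y) x 19 (z) mm, about 0.05 kg; lies flat on the floor of the blue bin at the start. Origin at the centre of its underside; y is its long axis, z up. Either end may face the fence.
- bin: fixed open blue plastic bin, 130 (x) x 240 (y) x 45 (z) mm outside, walls and floor 4 mm; origin at the centre of its underside. The block lies in the -y part of it, the dowels near its +y end.
- jig: fixed drilling jig. Plywood base 90 (x) x 302 (y) x 12 (z) mm; origin under the base near its centre, y pointing from fence to handle. Aluminium fence along x at the -y end: inner face at y = -117 mm, 86 mm long, top at z = 38 mm. A steel clevis at y = -4 mm, up to z = 80 mm and 51 mm wide in x, carries the lever.
- nest (a point): point on the top of the jig's base where the centre of the block's underside lies when the block is flush against the fence and centred on the nose; axes as jig. The block lies with its y axis along the jig's y (either way round). With the lever up, the open length between fence and nose is about 106 mm, so the block has 18 mm to spare towards +y.
- green_band (a point): middle of the green band on the white gauge post (22 x 5 mm, top 148 mm above the bench) at the jig's +y end, at y = 150 mm, z = 72 mm of the jig; the band is 17 mm high.
- lever_hinge (a point): the lever's hinge axis (along the jig's x), jig axes: at y = -4 mm, z = 72 mm of the jig.
- lever_pad (a point): centre of the upper face of the red handle pad, 40 mm (along x) x 50 mm, on which to press; axes turn with the lever (y along the handle away from the hinge, z out of the pad). It is 110 mm from the hinge along the handle and 8 mm above that line.
- lever (a joint): lever angle in rad: 0 = sprung up (handle rising 0.48 rad towards its +y end), growing as the handle is pressed down; 0.48 = handle level, nib at the middle of the green band; the band spans 0.42 to 0.54; stop at 0.66. The nose meets the block at about 0.35. Pressing straight down takes about 3 N until the nose meets the block, 7 to 11 N in the band; it springs up if let go.
- plunger: the nose: black rubber roller, 12 mm thick, 25 mm long along x, in a fork on a sprung rod (3 N preload, 1.1 N/mm, 12 mm stroke) at the lever's foot; it moves towards the fence as the handle goes down and presses the block's end. Origin at the roller's centre.
- dowel_a: loose beech dowel, 12 mm thick, 62 mm long (y); lies in the bin and stays there.
- dowel_b: loose beech dowel, 12 mm thick, 60 mm long (y); lies in the bin and stays there.
Not all that is in view belongs to the job. What is shaped like the oak_block but pink or yellow is not meant.

How it is judged:
By the outcome, as a careful person would: the job done as asked, in the order asked, and still so for the second after the job is handed in, while the arm keeps its last pose, push and grip.
It also fails if it takes over 53 s, if anything falls off the work surface, if the arm or the gripper's body presses on something with over 40 N, if the wrist force passes 120 N, or if a joint passes its speed limit or range.

## Working session

There is one attempt and no reset: what is moved stays moved. The work goes in short steps, Python scripts to look and compute and a tool call to move; the robot and the scene stay as the last step left them, time stands still between calls to the robot, and variables do not carry over. Pictures are saved under pics/ and viewed, at most 10 in all, crops included, and the job is handed in when it is done.

Besides the shell and the picture viewer there is one more tool, called after "Call:" as name([rows], argument=value, ...), one row to a line, values as JSON. step_arm: Moves the arm, as the interface text tells. Its arguments: {"type":"object","properties":{"deltas":{"type":"array"},"force":{"type":"number"}},"required":["deltas"]}

```bash
mkdir -p pics; cat > h.py <<'E'
import numpy as np, cv2
from rig import *
def cloud(cam,depth):
    m=camera_model(cam);K=m["K"];T=np.array(m["extrinsics"])
    v,u=np.mgrid[:400,:640]
    p=np.stack([(u-K[0][2])/K[0][0]*depth,(v-K[1][2])/K[1][1]*depth,depth],-1)
    return p@T[:3,:3].T+T[:3,3]
def proj(cam,P):
    m=camera_model(cam);T=np.linalg.inv(np.array(m["extrinsics"]));c=T[:3,:3]@np.array(P)+T[:3,3]
    q=np.array(m["K"])@c;return (q[:2]/q[2]).round().astype(int).tolist()
E
python3 - <<'E'
from h import *
ims=[]
for c in("scene","top"):
    p,d=snapshot(c); np.savez(f"/tmp/{c}.npz",p=p,d=d); ims.append(p)
    cv2.imwrite(f"pics/{c}0.png",p)
    for l in("oak_block","bin","jig","nest","green_band","lever_hinge","lever_pad","plunger","dowel_a"):
        for r in mark_of(l,c)[:4]: print(c,l,np.round(r["position"],3),round(r["conf"],2),proj(c,r["position"]))
s=read_state();print(s)
E
```

```text
scene oak_block [0.567 0.192 0.004] 0.97 [287, 258]
scene oak_block [0.564 0.418 0.002] 0.93 [230, 322]
scene oak_block [0.566 0.004 0.002] 0.61 [327, 217]
scene bin [ 0.558  0.209 -0.003] 0.6 [286, 266]
scene bin [ 0.546 -0.272  0.07 ] 0.2 [381, 154]
scene jig [ 0.549 -0.27   0.001] 0.62 [377, 170]
scene nest [ 0.54  -0.34   0.015] 0.87 [390, 157]
scene green_band [ 0.554 -0.118  0.074] 0.93 [354, 179]
scene lever_hinge [ 0.545 -0.271  0.071] 0.56 [381, 154]
scene lever_pad [ 0.548 -0.18   0.132] 0.69 [368, 154]
scene plunger [ 0.542 -0.271  0.018] 0.6 [380, 167]
scene dowel_a [0.563 0.285 0.004] 0.53 [266, 283]
top oak_block [ 0.563  0.01  -0.001] 0.85 [333, 205]
top oak_block [0.565 0.192 0.012] 0.63 [279, 203]
top oak_block [0.566 0.414 0.004] 0.54 [215, 201]
top bin [ 0.556  0.208 -0.001] 0.96 [275, 206]
top jig [ 0.545 -0.267 -0.002] 0.92 [413, 212]
top nest [ 0.542 -0.34   0.014] 0.68 [436, 213]
top green_band [ 0.559 -0.116  0.077] 0.67 [371, 204]
top lever_hinge [ 0.546 -0.27   0.071] 0.88 [418, 209]
top lever_pad [ 0.554 -0.179  0.131] 0.91 [393, 204]
top dowel_a [0.54  0.308 0.007] 0.54 [245, 209]
top dowel_a [0.564 0.284 0.003] 0.38 [253, 203]
{'time': 1.0, 'joint_positions': array([ 1.58712931e+00,  3.58607344e-01,  1.18877177e-02, -2.60978601e-05,
       -1.22407093e+00, -2.88092344e-01]), 'qvel': array([ 0.00016368,  0.0005768 ,  0.00078757,  0.00096005,  0.00097598,
       -0.000361  ]), 'tau': array([-2.24110931e-04, -5.82991004e+01,  2.93658632e+01,  6.94166109e+00,
       -7.40345458e-04, -6.05490527e-06]), 'tcp_pos': array([0.18119573, 0.65020269, 0.23128743]), 'tool_rot': array([ 3.14159121e+00,  2.51726263e-05, -2.71768225e-01]), 'contact_force': array([ 0.77535022, -0.3328302 , -0.10908609]), 'ft_torque': array([ 0.02524152, -0.00294836, -0.05654383]), 'gripper_force': 0.0, 'gripper_width': 1.0002281057405717}
```

View pics/scene0.png

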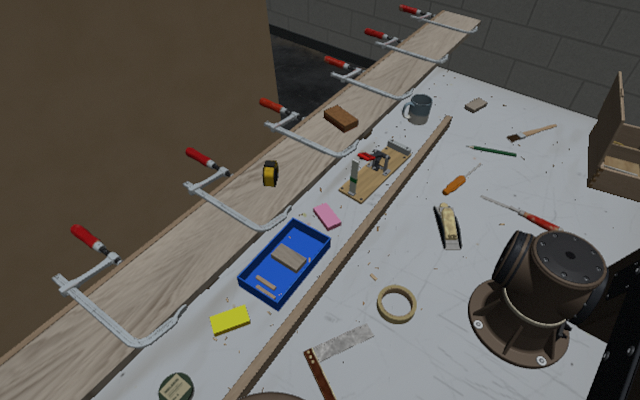

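View pics/top0.png

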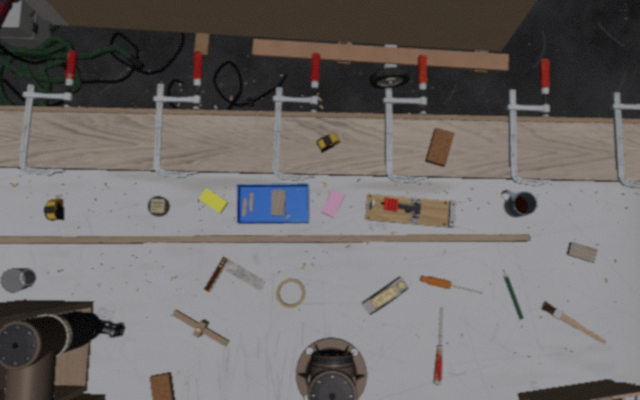

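Candidates in the top picture: the tan block in the blue bin (279,203), pink (333,205), yellow (213,201), the brown brick on the plank (440,147) and the grey-tan eraser (582,252). I choose the one in the bin, and will check it in a crop while measuring.

```bash
python3 - <<'E'
from h import *
out=[]
for c in("top","scene"):
    z=np.load(f"/tmp/{c}.npz");p,d=z["p"],z["d"];W=cloud(c,d);snapshot(c)
    def rect(name,m,zr):
        m=m&(W[...,2]>zr[0])&(W[...,2]<zr[1])&(d>0)
        q=W[m]
        if len(q)<8: print(c,name,len(q));return
        r=cv2.minAreaRect((q[:,:2]*1000).astype(np.float32))
        print(c,name,len(q),"ctr",np.round(r[0],1),"size",np.round(r[1],1),"ang",round(r[2],1),"z",np.round(np.percentile(q[:,2],[5,50,95])*1000,1))
    for l,zr in(("oak_block",(.012,.05)),("bin",(.03,.06)),("jig",(.005,.02)),("jig",(.03,.045)),("lever_pad",(.05,.2)),("dowel_a",(.006,.03))):
        for r in regions_of(l,c)[:4]:
            if r["conf"]>.3: rect(l+f" {r['conf']:.2f}",r["mask"],zr)
    if c=="top":
        for nm,(a,b,e,f) in {"rail":(235,244,100,500),"plank":(115,165,230,430),"clampL":(155,180,265,290),"clampR":(150,180,380,400)}.items():
            q=W[a:b,e:f].reshape(-1,3);print(nm,np.round(np.percentile(q,[2,50,98],axis=0),3).tolist())
        # jig wide fits
        J=(W[...,1]>-.44)&(W[...,1]<-.08)&(W[...,0]>.46)&(W[...,0]<.62)
        for zr in((.008,.018),(.03,.045),(.1,.16)): rect("J%s"%(zr,),J,zr)
        # height map x 0.6-0.75
        for y in np.arange(.35,-.5,-.05):
            m=(abs(W[...,1]-y)<.01)
            print(round(y,2),[ (round(x,2),round(float(W[...,2][m&(abs(W[...,0]-x)<.012)].max(initial=-1)),3)) for x in(.42,.45,.48,.62,.65,.68,.72)])
        a=cv2.resize(p[165:240,180:480],None,fx=2.6,fy=2.6,interpolation=2)
    else: a=cv2.resize(p[130:345,200:430],(780,729))[:,:]; a=cv2.resize(a,(430,402))
    out.append(a)
h=out[0].shape[0]
C=np.zeros((600,800,3),np.uint8);C[:h,:780]=out[0][:, :780];C[h:h+402,:430]=out[1][:600-h]
cv2.imwrite("pics/crop1.png",C)
E
```

```text
top oak_block 0.91 309 ctr [567.4   8.6] size [45.7 85.8] ang 65.4 z [13.4 18.5 24.3]
top oak_block 0.85 326 ctr [565.7 193.8] size [82.9 45. ] ang 0.8 z [16.3 22.7 29.2]
top oak_block 0.67 881 ctr [ 549.2 -253.5] size [300.5  90.1] ang 86.2 z [12.3 15.5 39.7]
top oak_block 0.62 324 ctr [566.9 416.8] size [88.1 44.1] ang 57.9 z [13.8 19.6 26.5]
top bin 0.63 349 ctr [560.1 211.9] size [130.1 239.4] ang 1.7 z [32.5 43.1 50.2]
top jig 0.72 1594 ctr [ 550.2 -254.7] size [301.6  94.6] ang 86.7 z [ 6.3 11.3 17.4]
top jig 0.72 144 ctr [ 534.1 -258.8] size [ 80.9 285. ] ang 2.9 z [31.2 36.6 43.6]
top lever_pad 0.69 290 ctr [ 549.2 -210.5] size [128.7  37.7] ang 82.9 z [ 75.2 120.  140.3]
top dowel_a 0.44 60 ctr [565.8 286.3] size [59.4 11.5] ang 2.9 z [ 9.7 15.2 21.2]
top dowel_a 0.33 1601 ctr [ 549.6 -254.3] size [302.2  91.1] ang 86.2 z [ 6.8 11.6 18.9]
rail [[0.416, -0.518, -0.004], [0.442, 0.115, 0.046], [0.466, 0.759, 0.056]]
plank [[0.691, -0.293, 0.061], [0.772, 0.024, 0.07], [0.857, 0.347, 0.123]]
clampL [[0.639, 0.158, -0.002], [0.677, 0.197, 0.07], [0.717, 0.24, 0.084]]
clampR [[0.
[... 2384 characters left out ...]
.2 21.8]
scene oak_block 0.65 378 ctr [563.4   7.1] size [48.2 89.8] ang 65.6 z [15.  19.2 22.3]
scene bin 0.58 887 ctr [556.5 209.6] size [131.  241.6] ang 1.7 z [31.3 40.8 46.9]
scene bin 0.45 243 ctr [ 552.9 -258. ] size [288.8  86.3] ang 82.8 z [31.4 38.6 56.5]
scene jig 0.72 1364 ctr [ 544.3 -270.2] size [338.4  91.6] ang 85.9 z [ 8.3 12.6 16.9]
scene jig 0.72 188 ctr [ 560.7 -260.5] size [288.  86.] ang 79.2 z [30.8 37.7 42.9]
scene lever_pad 0.67 173 ctr [ 546.6 -212.2] size [125.8  35.2] ang 89.6 z [ 57.8 110.8 139.7]
scene dowel_a 0.65 96 ctr [561.3 287. ] size [59.2 12.1] ang 1.9 z [11.4 15.3 18.6]
scene dowel_a 0.63 46 ctr [543.7 308.4] size [ 8.4 48.4] ang 87.6 z [14.3 16.1 19. ]
```

View pics/crop1.png

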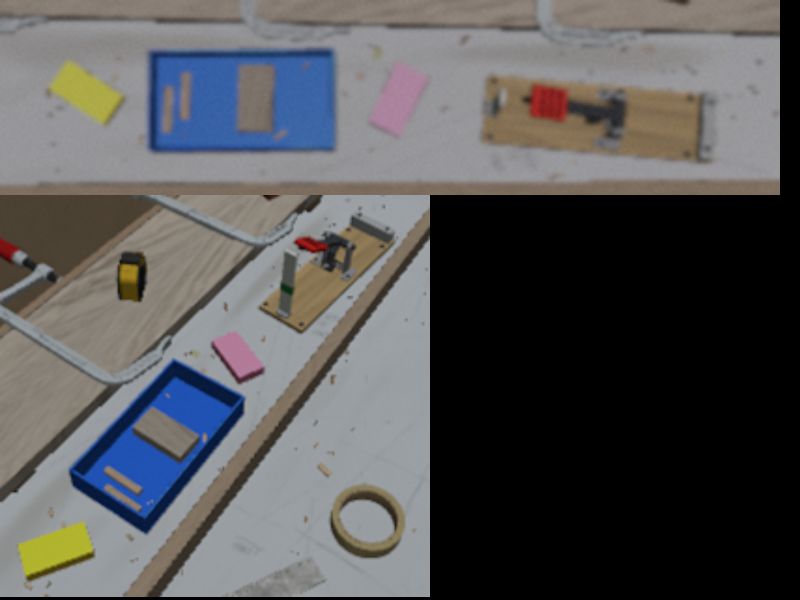

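The crop shows the oak block lying crosswise in the blue bin (crop 256,97); pink and yellow are outside the bin, and the dowels are at its +y end (168–185,100). It is the right block. I now work out the first move.

```bash
cat >> h.py <<'E'
from scipy.spatial.transform import Rotation as R
def to(p,yaw,s=None):
    "tool delta to world point p (m), tool down, yaw deg"
    s=s or read_state();A=R.from_euler("xyz",s["tool_rot"])
    B=R.from_euler("xyz",[np.pi,0,np.deg2rad(yaw)])
    return np.round(A.inv().apply(np.array(p)-s["tcp_pos"])*1000,1).tolist(),np.round(np.rad2deg((A.inv()*B).as_rotvec()),2).tolist()
E
python3 -c "
from h import *
print(to([.564,.1937,.12],1.2))"
```

```text
([491.3, 336.9, 111.3], [0.0, -0.0, -16.77])
```

Call:
step_arm([
  [35,24,5,0,0,-2,1],
  [70,48,10,0,0,-4,1],
  [105,72,15,0,0,-6,1],
  [140,96,20,0,0,-8,1],
  [175,120,25,0,0,-10,1],
  [210,144,30,0,0,-12,1],
  [245,168,35,0,0,-14,1],
  [280,192,40,0,0,-16,1],
  [315,216,45,0,0,-16.8,1],
  [350,240,50,0,0,-16.8,1],
  [385,264,55,0,0,-16.8,1],
  [420,288,60,0,0,-16.8,1],
], force=40)

```text
time: 2.7
tcp_pos: [0.5014, 0.2681, 0.173]
tool_rot: [-3.141, -0.001, 0.022]
contact_force: [1.5, 1.5, -0.4]
gripper_width: 0.999
gripper_force: 0.0
```

```bash
python3 -c "
from h import *
print(read_state()['joint_positions'],to([.564,.1937,.10],1.2))"
```

```text
[ 8.35229887e-01  2.30067260e-01 -3.09666960e-01  7.85739533e-05
 -1.03020461e+00  7.57289233e-01] ([61.0, 75.8, 73.0], [-0.03, -0.04, 0.05])
```

Call:
step_arm([
  [20,25,20,0,0,0,1],
  [40,50,40,0,0,0,1],
  [54,67,65,0,0,0,1],
  [54,67,70,0,0,0,1],
  [54,67,70,0,0,0,1],
  [54,67,70,0,0,0,1],
])

```text
time: 3.2
tcp_pos: [0.5559, 0.2039, 0.1029]
tool_rot: [3.141, 0.0, 0.021]
contact_force: [0.0, 0.4, 0.0]
gripper_width: 1.0
gripper_force: 0.0
```

```bash
python3 - <<'E'
from h import *
print(to([.564,.1937,.005],1.2), read_state()['contact_force'])
p,d=snapshot("scene");
for l in("oak_block",):
  for r in mark_of(l,"scene")[:3]: print(r)
cv2.imwrite("pics/s2.png",cv2.resize(p[130:345,200:430],(640,598)))
E
```

```text
([7.9, 10.3, 97.9], [0.02, 0.01, 0.01]) [0.02022253 0.35783916 0.04633705]
{'position': [0.5634, 0.4184, -0.0012], 'conf': 0.69}
{'position': [0.5636, 0.1902, 0.001], 'conf': 0.63}
```

View pics/s2.png

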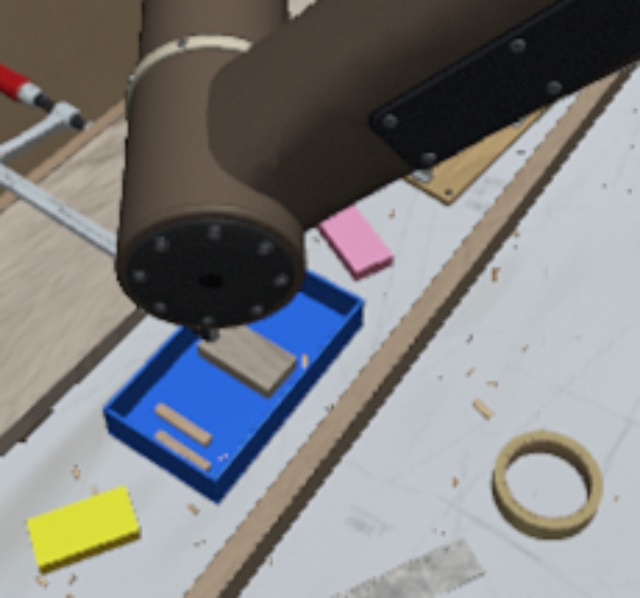

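The wrist hides the gripper, but the bin, block (250,360) and dowels (185,435) are unchanged. I go down.

Call:
step_arm([
  [8,10.5,20,0,0,0,1],
  [8,10.5,45,0,0,0,1],
  [8,10.5,65,0,0,0,1],
  [8,10.5,80,0,0,0,1],
  [8,10.5,90,0,0,0,1],
  [8,10.5,95,0,0,0,1],
  [8,10.5,97.5,0,0,0,1],
  [8,10.5,97.5,0,0,0,1],
])

```text
time: 3.97
tcp_pos: [0.5642, 0.1943, 0.0058]
tool_rot: [-3.141, -0.001, 0.022]
contact_force: [-0.9, 0.1, 0.0]
gripper_width: 0.998
gripper_force: 0.0
```

Call:
step_arm([
  [0,0,0,0,0,0,0.45],
  [0,0,0,0,0,0,0.4],
  [0,0,0,0,0,0,0.3],
  [0,0,0,0,0,0,0.3],
  [0,0,0,0,0,0,0.3],
  [0,0,0,0,0,0,0.3],
  [0,0,0,0,0,0,0.3],
  [0,0,0,0,0,0,0.3],
], force=40)

```text
time: 4.63
tcp_pos: [0.5645, 0.1939, 0.0062]
tool_rot: [-3.141, -0.001, 0.022]
contact_force: [-1.3, 0.4, 5.5]
gripper_width: 0.528
gripper_force: 41.8
```

Call:
step_arm([
  [0,0,-15,0,0,0,0.3],
  [0,0,-45,0,0,0,0.3],
  [0,0,-80,0,0,0,0.3],
  [0,0,-120,0,0,0,0.3],
  [0,15,-160,0,0,2,0.3],
  [-2,40,-190,0,0,7,0.3],
  [-4,75,-210,0,0,14,0.3],
  [-6,112,-220,0,0,21,0.3],
  [-8,150,-220,0,0,28,0.3],
  [-10,188,-220,0,0,35,0.3],
  [-12,226,-220,0,0,42,0.3],
  [-13,262,-220,0,0,48,0.3],
])

```text
time: 5.63
tcp_pos: [0.5559, -0.0705, 0.2257]
tool_rot: [-3.141, -0.0, -0.823]
contact_force: [0.7, -0.3, 0.0]
gripper_width: 0.527
gripper_force: 41.1
```

```bash
python3 -c "
from h import *
s=read_state();print(s['joint_positions'],to([.543,-.334,.22],-93.8),s['contact_force'])"
```

```text
[ 2.23073656e-01  1.74409166e-01 -2.53142235e-01 -2.31687383e-04
 -1.14259483e+00  5.25180000e-01] ([184.4, 188.7, 5.6], [-0.04, 0.01, 46.67]) [ 0.68663469 -0.28138184  0.03057926]
```

Call:
step_arm([
  [25,25,0,0,0,6,0.3],
  [50,51,0,0,0,13,0.3],
  [75,77,0,0,0,20,0.3],
  [100,102,0,0,0,27,0.3],
  [125,128,0,0,0,34,0.3],
  [150,153,2,0,0,40,0.3],
  [170,174,4,0,0,45,0.3],
  [181,185,5,0,0,46.7,0.3],
  [184.4,188.7,5.6,0,0,46.7,0.3],
  [184.4,188.7,5.6,0,0,46.7,0.3],
  [184.4,188.7,5.6,0,0,46.7,0.3],
])

```text
time: 6.55
tcp_pos: [0.5452, -0.332, 0.2195]
tool_rot: [3.141, 0.0, -1.631]
contact_force: [-0.5, 0.2, -0.5]
gripper_width: 0.529
gripper_force: 41.1
```

```bash
python3 - <<'E'
from h import *
s=read_state();print(s["tcp_pos"],s["tool_rot"])
out=[]
for c in("scene","top"):
    p,d=snapshot(c);W=cloud(c,d)
    for l in("oak_block","nest","lever_hinge","lever_pad","green_band","jig"):
        for r in mark_of(l,c)[:3]:
            if r["conf"]>.3: print(c,l,np.round(r["position"],4),round(r["conf"],2))
    for r in regions_of("oak_block",c)[:3]:
        q=W[r["mask"]&(d>0)];print(c,r["conf"],len(q),q.mean(0).round(3))
    out.append(cv2.resize(p[80:280,310:530],(400,364)) if c=="scene" else cv2.resize(p[150:290,330:484],(400,364)))
cv2.imwrite("pics/s3.png",np.hstack(out))
E
```

```text
[ 0.54515074 -0.33195105  0.21947739] [ 3.14120214e+00  3.56845495e-04 -1.63109551e+00]
scene oak_block [0.5646 0.0067 0.0029] 0.91
scene oak_block [ 0.5515 -0.329   0.215 ] 0.76
scene oak_block [0.5636 0.419  0.0011] 0.69
scene nest [ 0.5386 -0.3385  0.0156] 0.86
scene lever_hinge [ 0.544  -0.2708  0.0711] 0.61
scene lever_pad [ 0.5497 -0.1771  0.1322] 0.5
scene green_band [ 0.5548 -0.1197  0.0707] 0.69
scene jig [ 0.5453 -0.268   0.0048] 0.67
scene 0.91 824 [0.561 0.418 0.017]
scene 0.71 493 [0.561 0.01  0.016]
scene 0.63 303 [ 0.546 -0.315  0.231]
top oak_block [ 5.644e-01  8.000e-03 -1.000e-04] 0.88
top oak_block [ 0.5426 -0.3324  0.221 ] 0.74
top oak_block [ 5.651e-01  4.168e-01 -1.000e-04] 0.71
top nest [ 0.5422 -0.3433  0.014 ] 0.7
top lever_hinge [ 0.5481 -0.2683  0.0697] 0.68
top green_band [ 0.5604 -0.1149  0.0726] 0.91
top jig [ 0.5435 -0.2688 -0.0037] 0.7
top 0.91 318 [0.567 0.009 0.018]
top 0.59 362 [0.568 0.417 0.019]
top 0.54 226 [ 0.55  -0.301  0.234]
```

View pics/s3.png

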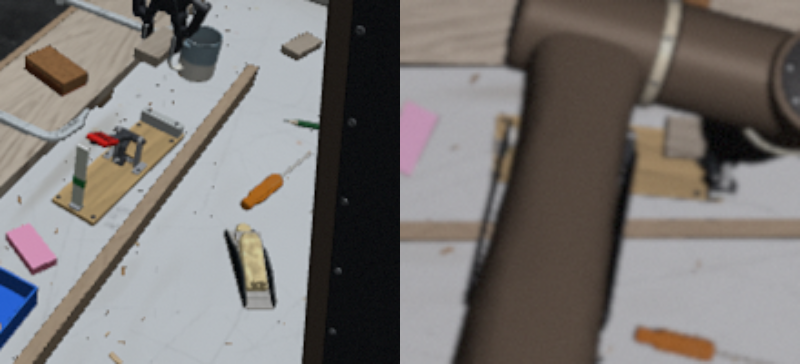

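The block is held level with its long axis along the jig (left 155,45; right 683,135). I go down to a few mm above the base.

```bash
python3 -c "
from h import *
print(to([.541,-.3343,.0145],-94.0))"
```

```text
([2.3, 4.2, 205.2], [0.0, 0.0, 0.53])
```

Call:
step_arm([
  [2,4,40,0,0,0.5,0.3],
  [2,4,80,0,0,0.5,0.3],
  [2,4,120,0,0,0.5,0.3],
  [2,4,150,0,0,0.5,0.3],
  [2,4,165,0,0,0.5,0.3],
  [2,4,165,0,0,0.5,0.3],
  [2,4,165,0,0,0.5,0.3],
])

```text
time: 7.93
tcp_pos: [0.541, -0.3341, 0.0542]
tool_rot: [3.14, 0.0, -1.64]
contact_force: [-0.1, -0.7, 0.0]
gripper_width: 0.526
gripper_force: 41.1
```

```bash
python3 -c "
from h import *
print(to([.541,-.3343,.0145],-94.0),read_state()['contact_force'])
snapshot('top')
print([(np.round(r['position'],4),r['conf']) for l in('nest','oak_block') for r in mark_of(l,'top')])
snapshot('scene')
print([(np.round(r['position'],4),r['conf']) for l in('nest','oak_block') for r in mark_of(l,'scene')])"
```

```text
([0.2, -0.1, 39.7], [0.1, 0.0, 0.04]) [-0.10436275 -0.73622     0.03473537]
[(array([ 0.5394, -0.3425,  0.0145]), 0.59), (array([0.5663, 0.0084, 0.002 ]), 0.72), (array([0.5683, 0.4175, 0.0006]), 0.55), (array([ 0.5398, -0.3344,  0.0578]), 0.45)]
[(array([ 0.542 , -0.3385,  0.0166]), 0.94), (array([0.5711, 0.0053, 0.0019]), 0.8), (array([ 0.5462, -0.3293,  0.0506]), 0.64), (array([0.5629, 0.4189, 0.0017]), 0.55)]
```

Call:
step_arm([
  [0,0,15,0,0,0,0.3],
  [0,0,28,0,0,0,0.3],
  [0,0,35,0,0,0,0.3],
  [0,0,38,0,0,0,0.3],
  [0,0,39,0,0,0,0.3],
  [0,0,39,0,0,0,0.3],
  [0,0,39,0,0,0,0.3],
])

```text
time: 8.82
tcp_pos: [0.5418, -0.3342, 0.0164]
tool_rot: [-3.141, -0.0, -1.64]
contact_force: [0.5, -0.6, -1.2]
gripper_width: 0.526
gripper_force: 41.1
```

Call:
step_arm([
  [0,0,0.7,0,0,0,0.3],
  [0,0,1.4,0,0,0,0.3],
  [0,0,2,0,0,0,0.3],
  [0,0,2,0,0,0,0.3],
])

```text
time: 9.15
tcp_pos: [0.5415, -0.334, 0.0143]
tool_rot: [-3.141, -0.0, -1.64]
contact_force: [-0.3, 0.4, 3.7]
gripper_width: 0.529
gripper_force: 41.5
```

Call:
step_arm([
  [0,0,0.5,0,0,0,0.3],
  [0,0,0.5,0,0,0,0.3],
])

```text
time: 9.32
tcp_pos: [0.5415, -0.3341, 0.0142]
tool_rot: [-3.141, -0.0, -1.64]
contact_force: [-3.0, 2.6, 7.9]
gripper_width: 0.527
gripper_force: 42.1
```

Contact is firm, so I release gently, rise and move aside to look.

Call:
step_arm([
  [0,0,0,0,0,0,0.56],
  [0,0,0,0,0,0,0.62],
  [0,0,0,0,0,0,0.7],
  [0,0,0,0,0,0,0.8],
  [0,0,0,0,0,0,0.8],
  [0,0,-10,0,0,0,0.8],
  [0,0,-40,0,0,0,0.8],
  [0,0,-80,0,0,0,0.8],
  [0,0,-120,0,0,0,0.6],
  [0,0,-160,0,0,0,0.3],
  [0,0,-200,0,0,0,0],
  [-30,0,-215,0,0,0,0],
])

```text
time: 10.32
tcp_pos: [0.545, -0.3079, 0.2355]
tool_rot: [-3.134, -0.004, -1.642]
contact_force: [2.6, 0.3, 1.8]
gripper_width: 0.24
gripper_force: 0.0
```

Call:
step_arm([
  [-40,0,0,0,0,0,0],
  [-80,0,0,0,0,0,0],
  [-120,0,0,0,0,0,0],
  [-150,0,0,0,0,0,0],
  [-180,0,0,0,0,0,0],
  [-220,0,0,0,0,0,0],
  [-250,0,0,0,0,0,0],
  [-250,0,0,0,0,0,0],
])

```text
time: 10.98
tcp_pos: [0.5611, -0.0505, 0.2293]
tool_rot: [-3.14, 0.001, -1.637]
contact_force: [0.8, -0.4, -0.1]
gripper_width: -0.0
gripper_force: 0.0
```

```bash
python3 - <<'E'
from h import *
s=read_state();print(s["tcp_pos"])
out=[]
for c in("scene","top"):
    p,d=snapshot(c);W=cloud(c,d)
    for l in("oak_block","nest","lever_hinge","lever_pad","green_band","jig","plunger"):
        for r in mark_of(l,c)[:4]:
            if r["conf"]>.3 and r["position"][1]<-.05: print(c,l,np.round(r["position"],4),round(r["conf"],2))
    for r in regions_of("oak_block",c)[:4]:
        q=W[r["mask"]&(d>0)]
        if abs(q[:,1].mean()+.334)<.04:
            q=q[q[:,2]>.022];a=cv2.minAreaRect((q[:,:2]*1000).astype(np.float32));print(c,round(r["conf"],2),len(q),a)
    # fence top
    f=(W[...,2]>.031)&(W[...,2]<.046)&(W[...,1]<-.37)&(W[...,1]>-.42)&(W[...,0]>.48)&(W[...,0]<.6);q=W[f]
    if len(q)>5: print("fence",cv2.minAreaRect((q[:,:2]*1000).astype(np.float32)),len(q))
    a,b=proj(c,[.548,-.27,.03]);a=int(np.clip(a,0,639))
    out.append(cv2.resize(p[b-40:b+40,a-55:a+55],(800,582) if c=="top" else (400,291),interpolation=2))
cv2.imwrite("pics/top4.png",out[1]);cv2.imwrite("pics/sc4.png",out[0])
E
```

```text
[ 0.56106696 -0.05050578  0.22925128]
scene oak_block [ 0.5466 -0.3329  0.0109] 0.76
scene nest [ 0.5401 -0.3407  0.0172] 0.93
scene lever_hinge [ 0.5419 -0.2715  0.0669] 0.76
scene lever_pad [ 0.5498 -0.1759  0.135 ] 0.56
scene green_band [ 0.5579 -0.1212  0.0685] 0.96
scene jig [ 0.5471 -0.2688  0.0038] 0.92
scene plunger [ 0.5442 -0.2695  0.0181] 0.56
scene 0.47 220 ((538.9530639648438, -318.37017822265625), (50.78145980834961, 135.52874755859375), 0.958646297454834)
fence ((535.91796875, -386.91693115234375), (85.7602767944336, 33.452728271484375), 0.39989471435546875) 121
top oak_block [ 0.5417 -0.3373  0.016 ] 0.95
top nest [ 0.5402 -0.3426  0.012 ] 0.8
top nest [ 0.5422 -0.337   0.0164] 0.61
top lever_hinge [ 0.5455 -0.267   0.0709] 0.7
top lever_pad [ 0.5539 -0.1764  0.1327] 0.58
top jig [ 0.5474 -0.2715 -0.0028] 0.6
top jig [ 0.5576 -0.1139  0.0746] 0.49
top 0.92 340 ((545.3365478515625, -328.56884765625), (87.18266296386719, 45.83547592163086), 85.59066009521484)
fence ((541.1123657226562, -385.42535400390625), (27.245641708374023, 81.85739135742188), 89.03321838378906) 122
```

View pics/top4.png

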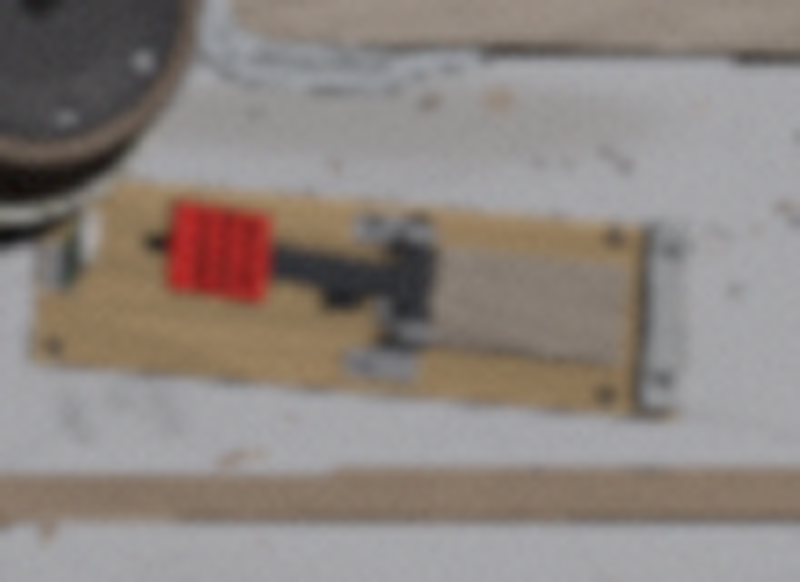

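The block lies flat in the jig between fence and clevis (435–620, 250–360). There is a visible gap to the fence, and the block may sit a few mm to the +x side, so I measure that on the proper planes.

```bash
python3 - <<'E'
from h import *
p,d=snapshot("top");m=camera_model("top");K=np.array(m["K"]);T=np.array(m["extrinsics"]);print("cam",T[:3,3].round(3),T[:3,2].round(3))
def ray(uv,z):
    uv=np.atleast_2d(uv);r=np.c_[(uv-K[[0,1],2])/K[[0,1],[0,1]],np.ones(len(uv))]@T[:3,:3].T
    return (T[:3,3]+r*((z-T[2,3])/r[:,2])[:,None])[:,:2]*1000
# edges to subpixel: column profiles in world-x direction, gradient of colour
hsv=cv2.cvtColor(p,cv2.COLOR_BGR2HSV).astype(float);S=hsv[...,1]
a,b=proj("top",[.548,-.27,.03])
def edge(col,lo,hi,sgn):
    g=np.diff(S[lo:hi,col])*sgn;k=int(g.argmax());w=np.clip(g[max(k-1,0):k+2],0,None)
    return lo+max(k-1,0)+(w*np.arange(len(w))).sum()/w.sum()+.5
ax=R.from_euler("z",-4.0,degrees=True).as_matrix()[:2,:2]
O=np.array([545.7,-267.5])
E={k:[] for k in("baseTop","baseBot","blkTop","blkBot")}
cr=lambda x,y:(a-55+x*110/800,b-40+y*80/582)
for cx in range(445,612,7):
    col=int(round(cr(cx,0)[0]));X=(col-a+55)*800/110
    for k,y0,sg,z in(("baseTop",183+(X-120)*.0865,1,.012),("baseBot",358+(X-35)*.089,-1,.012),("blkTop",248+(X-440)*.08,-1,.031),("blkBot",346+(X-440)*.085,1,.031)):
        r=int(round(cr(0,y0)[1]));e=edge(col,r-3,r+5,sg)
        E[k].append(((ray([col,e],z)[0]-O)@ax)[0])
for k,v in E.items(): print(k,np.median(v).round(1),np.std(v).round(1))
# ends along y
rows=[int(round(cr(0,y)[1])) for y in range(285,335,7)]
for r in rows:
    c0=int(cr(590,0)[0]); print(r,[ (((ray([c,r],.031)[0]-O)@ax)[1].round(1),int(S[r,c]),int(p[r,c].mean())) for c in range(c0,c0+12)])
E
```

```text
cam [0.366 0.021 1.699] [ 0.115  0.016 -0.993]
baseTop 47.0 0.2
baseBot -40.9 0.2
blkTop 26.4 0.7
blkBot -20.4 0.5
209 [(np.float64(-88.0), 36, 124), (np.float64(-91.4), 35, 122), (np.float64(-94.7), 36, 123), (np.float64(-98.0), 38, 125), (np.float64(-101.3), 49, 120), (np.float64(-104.6), 67, 112), (np.float64(-108.0), 75, 96), (np.float64(-111.3), 38, 86), (np.float64(-114.6), 2, 111), (np.float64(-117.9), 6, 135), (np.float64(-121.3), 3, 146), (np.float64(-124.6), 3, 145)]
210 [(np.float64(-88.3), 36, 123), (np.float64(-91.6), 36, 118), (np.float64(-94.9), 39, 121), (np.float64(-98.2), 39, 120), (np.float64(-101.5), 52, 120), (np.float64(-104.9), 68, 110), (np.float64(-108.2), 76, 94), (np.float64(-111.5), 42, 79), (np.float64(-114.8), 2, 108), (np.float64(-118.2), 2, 135), (np.float64(-121.5), 5, 145), (np.float64(-124.8), 3, 145)]
211 [(np.float64(-88.5), 35, 121), (np.float64(-91.8), 35, 120), (np.float64(-95.1), 36, 120), (np.float64(-98.4), 42, 118), (np.float64(-101.8), 58, 117), (np.float64(-105.1), 71, 111), (np.float64(-108.4), 79, 93), (np.float64(-111.7), 32, 82), (np.
[... 1250 characters left out ...]
, (np.float64(-92.7), 35, 123), (np.float64(-96.0), 38, 124), (np.float64(-99.3), 42, 123), (np.float64(-102.7), 60, 120), (np.float64(-106.0), 75, 111), (np.float64(-109.3), 76, 91), (np.float64(-112.6), 31, 85), (np.float64(-115.9), 2, 114), (np.float64(-119.2), 4, 139), (np.float64(-122.6), 5, 146), (np.float64(-125.9), 4, 142)]
216 [(np.float64(-89.6), 37, 121), (np.float64(-92.9), 39, 120), (np.float64(-96.2), 37, 121), (np.float64(-99.6), 42, 122), (np.float64(-102.9), 60, 120), (np.float64(-106.2), 78, 111), (np.float64(-109.5), 74, 88), (np.float64(-112.8), 22, 89), (np.float64(-116.1), 4, 115), (np.float64(-119.5), 2, 137), (np.float64(-122.8), 7, 144), (np.float64(-126.1), 2, 143)]
```

Both the block and the base come out centred at about +3 mm in this camera, so it is centred to about 1 mm, with a gap of about 10 mm to the fence and room to the nose. That is fine for the roller. Next is the handle.

```bash
python3 -c "
from h import *
print(to([.5529,-.1697,.160],-94.0))"
```

```text
([115.3, -0.2, 68.2], [0.0, 0.0, 0.03])
```

Call:
step_arm([
  [30,0,0,0,0,0,0],
  [65,0,0,0,0,0,0],
  [100,0,10,0,0,0,0],
  [115,0,30,0,0,0,0],
  [115,0,55,0,0,0,0],
  [115,0,68,0,0,0,0],
  [115,0,68,0,0,0,0],
  [115,0,68,0,0,0,0],
  [115,0,68,0,0,0,0],
])

```text
time: 12.68
tcp_pos: [0.5535, -0.1693, 0.1613]
tool_rot: [-3.14, -0.0, -1.639]
contact_force: [0.2, 0.2, -0.4]
gripper_width: -0.002
gripper_force: 0.0
```

```bash
python3 - <<'E'
from h import *
print(to([.5529,-.1697,.08],-94.0))
p,d=snapshot("scene");print([(np.round(r['position'],4),r['conf']) for r in mark_of('lever_pad','scene')])
cv2.imwrite("pics/s5.png",cv2.resize(p[100:220,320:460],(700,600),interpolation=2))
E
```

```text
([0.4, 0.7, 81.3], [-0.08, -0.02, 0.07])
[(array([ 0.5514, -0.1779,  0.1324]), 0.63)]
```

View pics/s5.png

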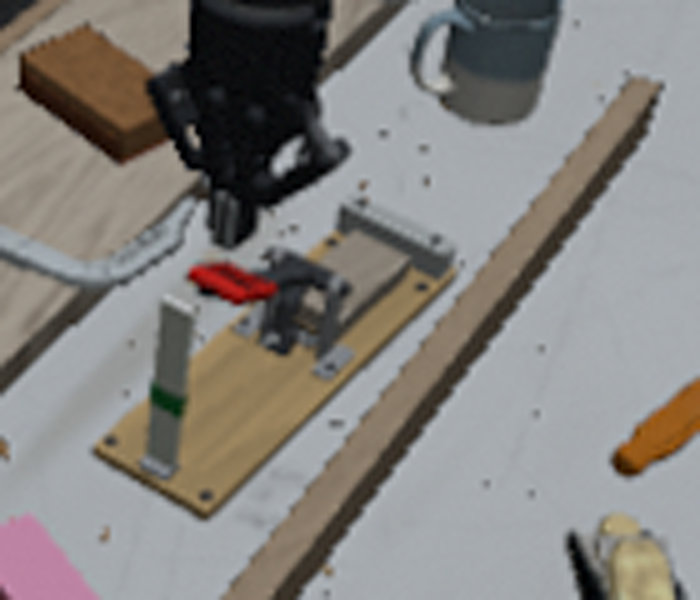

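The shut fingertips (232,240) stand right above the red pad (232,285), with block and fence behind. I press.

Call:
step_arm([
  [0,0,10,0,0,0,0],
  [0,0,18,0,0,0,0],
  [0,0,24,0,0,0,0],
  [0,0,29,0,0,0,0],
  [0,0,33,0,0,0,0],
  [0,0,37,0,0,0,0],
  [0,0,41,0,0,0,0],
  [0,0,45,0,0,0,0],
  [0,0,48,0,0,0,0],
  [0,0,50,0,0,0,0],
])

```text
time: 13.62
tcp_pos: [0.5529, -0.1693, 0.11]
tool_rot: [-3.141, 0.0, -1.64]
contact_force: [0.0, 1.8, 3.6]
gripper_width: -0.002
gripper_force: 1.8
```

Call:
step_arm([
  [0,0,4,0,0,0,0],
  [0,0,8,0,0,0,0],
  [0,0,12,0,0,0,0],
  [0,0,16,0,0,0,0],
  [0,0,20,0,0,0,0],
  [0,0,23,0,0,0,0],
  [0,0,26,0,0,0,0],
  [0,0,28,0,0,0,0],
  [0,0,29.5,0,0,0,0],
  [0,0,30.5,0,0,0,0],
  [0,0,30.5,0,0,0,0],
])

```text
time: 14.53
tcp_pos: [0.5532, -0.1685, 0.0801]
tool_rot: [-3.14, 0.001, -1.64]
contact_force: [-2.0, 8.6, 10.9]
gripper_width: -0.001
gripper_force: 5.5
```

```bash
python3 - <<'E'
from h import *
print(to([.5529,-.1697,.08],-94.0),read_state()["contact_force"])
p,d=snapshot("scene")
for l in('lever_pad','oak_block','green_band'): print(l,[(np.round(r['position'],4),r['conf']) for r in mark_of(l,'scene') if r["position"][1]<-.1])
cv2.imwrite("pics/s6.png",cv2.resize(p[130:210,335:428],(697,600),interpolation=2))
E
```

```text
([1.3, 0.3, 0.1], [-0.06, 0.05, 0.05]) [-1.95138141  8.63546874 10.88665606]
lever_pad [(array([ 0.5517, -0.1612,  0.0822]), 0.54), (array([ 0.5484, -0.2693,  0.0037]), 0.49), (array([ 0.5409, -0.3404,  0.0136]), 0.44)]
oak_block [(array([ 0.5458, -0.343 ,  0.0082]), 0.6)]
green_band [(array([ 0.5568, -0.1176,  0.0702]), 0.57)]
```

View pics/s6.png

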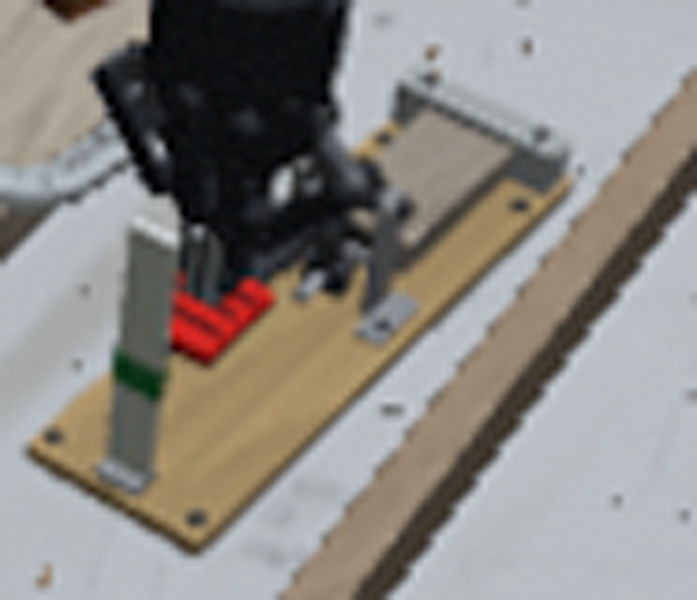

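The block (445,175) is flush with the fence and the handle is level. The nib is hidden behind the post near the band. I hold briefly, then check angles by depth.

Call:
step_arm([
  [0,0,0,0,0,0,0],
  [0,0,0,0,0,0,0],
  [0,0,0,0,0,0,0],
  [0,0,0,0,0,0,0],
  [0,0,0,0,0,0,0],
  [0,0,0,0,0,0,0],
])

```text
time: 15.23
tcp_pos: [0.5532, -0.1685, 0.0803]
tool_rot: [-3.14, 0.001, -1.64]
contact_force: [-1.9, 9.2, 10.8]
gripper_width: -0.002
gripper_force: 5.4
```

```bash
python3 - <<'E'
from h import *
for c in("scene","top"):
    D=[];
    for i in range(6): p,d=snapshot(c);D.append(d)
    d=np.median(D,0);W=cloud(c,d);hsv=cv2.cvtColor(p,cv2.COLOR_BGR2HSV)
    red=((hsv[...,0]<6)|(hsv[...,0]>174))&(hsv[...,1]>150)&(abs(W[...,1]+.165)<.06)&(abs(W[...,0]-.55)<.05)
    red=cv2.erode(red.astype(np.uint8),np.ones((2,2)))>0
    q=W[red];print(c,"red",len(q),np.percentile(q,[10,50,90],axis=0).round(4).tolist() if len(q) else "")
    if len(q)>12:
        A=np.c_[q[:,:2]-q[:,:2].mean(0),np.ones(len(q))];print(" plane",np.linalg.lstsq(A,q[:,2],rcond=None)[0].round(3))
    for r in regions_of("oak_block",c)[:5]:
        q=W[r["mask"]&(W[...,2]>.025)&(W[...,2]<.037)]
        if len(q)>30 and abs(q[:,1].mean()+.334)<.04:
            print(" blk",round(r["conf"],2),len(q),cv2.minAreaRect((q[:,:2]*1000).astype(np.float32)))
    m=camera_model(c);cv2.imwrite(f"pics/{c}7.png",cv2.resize(p[150:270,330:490] if c=="top" else p[130:175,375:425],(800,600),interpolation=2))
E
```

```text
scene red 64 [[0.5331, -0.1731, 0.0778], [0.5391, -0.1508, 0.0806], [0.5506, -0.137, 0.0816]]
 plane [ 0.088 -0.033  0.08 ]
 blk 0.64 168 ((539.9050903320312, -339.865478515625), (88.84577178955078, 44.42835998535156), 86.37786865234375)
top red 8 [[0.5396, -0.1552, 0.0762], [0.5409, -0.1489, 0.0787], [0.5437, -0.1411, 0.0811]]
 blk 0.81 356 ((545.4734497070312, -337.4629211425781), (86.77561950683594, 45.58562088012695), 86.4894027709961)
```

View pics/scene7.png

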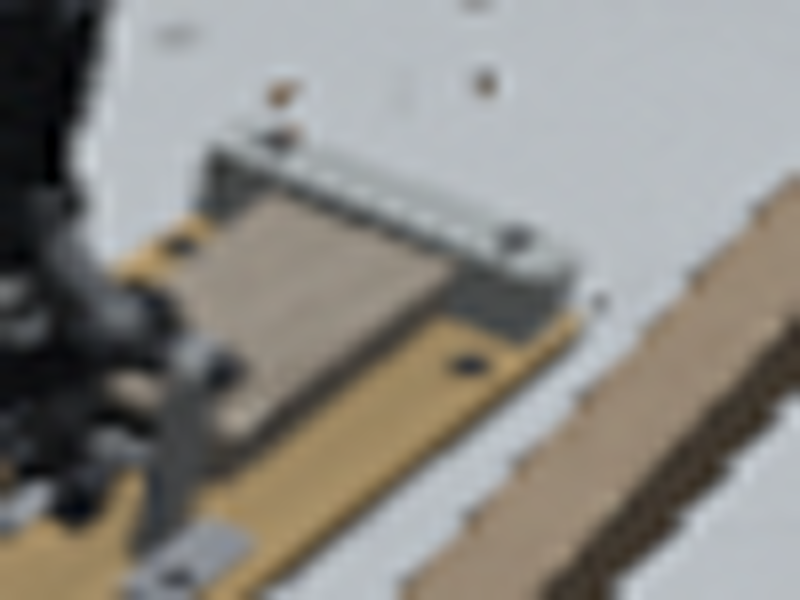

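View pics/top7.png

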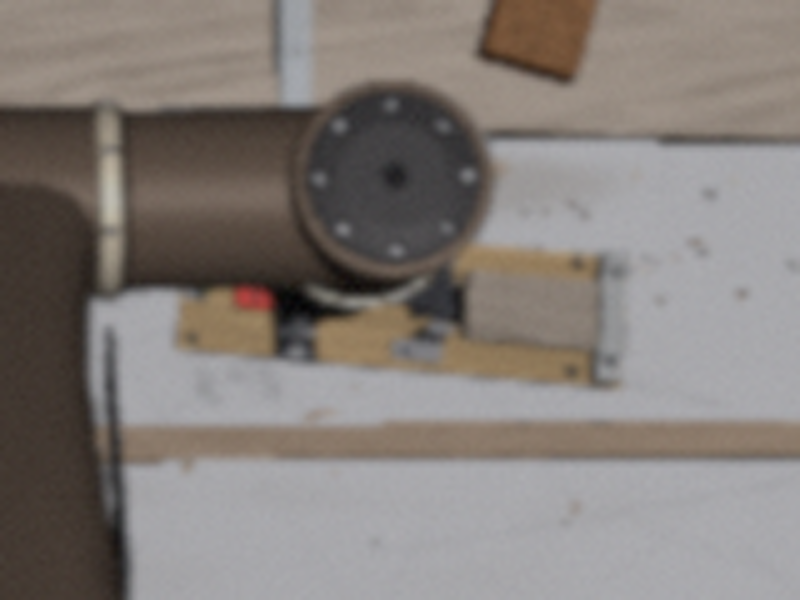

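The block sits square on the fence in both views (top 470–600, 272–348; scene 275–455, 195–262). I make one numeric check of the centring from these corners.

```bash
python3 - <<'E'
from h import *
def ray(c,uv,z):
    m=camera_model(c);K=np.array(m["K"]);T=np.array(m["extrinsics"])
    r=T[:3,:3]@np.linalg.solve(K,[*uv,1]);return (T[:3,3]+r*(z-T[2,3])/r[2])[:2]*1000
f={"scene":lambda x,y:(375+x/16-.5,130+y*.075-.5),"top":lambda x,y:(330+x/5-.5,150+y/5-.5)}
ax=R.from_euler("z",-4,degrees=True).as_matrix()[:2,:2]
for c,n,x,y,z in(("scene","blk+x",275,195,.031),("scene","blk-x",455,262,.031),("scene","fence+x",213,150,.038),("scene","fence-x",570,275,.038),("scene","base-x",525,345,.012),("scene","base-x far",585,318,.012),
  ("top","blk+x",600,277,.031),("top","blk-x",600,346,.031),("top","fence+x",602,252,.038),("top","fence-x",602,378,.038),("top","base+x",530,250,.012),("top","base-x",530,376,.012),("top","blk+x",530,273,.031),("top","blk-x",530,343,.031)):
    print(c,n,(ax.T@(ray(c,f[c](x,y),z)-[545.7,-267.5])).round(1))
E
```

```text
scene blk+x [  22.9 -114.9]
scene blk-x [ -21.2 -117.2]
scene fence+x [  39.4 -113.8]
scene fence-x [ -46.1 -120.8]
scene base-x [ -40.8 -120.2]
scene base-x far [ -45.2 -138.1]
top blk+x [  30.5 -112. ]
top blk-x [ -15.8 -115.1]
top fence+x [  46.5 -110.6]
top fence-x [ -37.7 -116.2]
top base+x [ 47.2 -68.1]
top base-x [-38.4 -74. ]
top blk+x [ 28.9 -65.3]
top blk-x [-18.1 -68.5]
```

The block is within about 1–3 mm of the middle, flush and square. The pad is at 80 mm, which is level and mid-band, and the push of 11 N is steady. I hand in.

```bash
python3 -c "
from rig import *
print(close_job())"
```

```text
the job is handed in; nothing more can be done
None
```

The oak block is clamped square against the fence, roughly 1–3 mm off the middle, and the job is handed in with the handle still held down: by pad height (80 mm) it is level and mid-band, though the post hid the nib from view.

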